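# Crank a steering-column switch to its test head

### The job

Two identical feed jigs stand on the bench; one carriage carries a black steering-column switch, the other is empty. On the loaded jig, take the red crank knob and wind it clockwise (seen from above) until the carriage's yellow pointer stands at the green line beside the test head, then let go. Move the carriage with its crank only, never by pushing the carriage or the switch, and leave the empty jig's crank alone.

Things in the scene. Friction and masses are not known exactly. Their poses are not given: they have to be found in the camera images.
- loaded_knob (a point): Centre of the red upright round knob (26 mm diameter, 50 mm tall) on the crank of the jig with the switch, 131 mm above the table. It goes round loaded_axis on a level circle of radius 55 mm and spins freely on its pin, so it can be held at one gripper orientation all the way round. The crank arm's top is 27 mm below this point; nothing else on the jig is above 106 mm.
- loaded_axis (a point): Point on that crank's upright axis, level with the knob's centre. Its axes: z up, y along the jig's rails, x from crank to carriage. The jig is fixed; base 270 mm square, centred 93 mm along +x. The crank starts near its back stop, turns clockwise from above, has 0.08 N m friction, stays where left and moves the carriage along -y by 10 mm per radian (63 mm a turn); it needs 1.1 to 1.4 turns.
- loaded_carriage: Aluminium carriage, 100 x 100 x 8 mm, with the black steering-column switch (two stalks, 240 mm tip to tip) clamped on it and a yellow pointer at the middle of its +x edge; it runs on the rails along the jig's y. Origin: centre of its underside, 22 mm above the table. Its axes are the jig's.
- green_mark (a point): Where the carriage's origin lies when its yellow pointer is exactly at the green line (10 mm wide, on the base beside the grey test head); fixed on the jig. 20 mm of travel is left beyond it before the end stop.
- empty_knob (a point): Centre of the same red knob on the crank of the other jig, whose carriage is empty: to be left where it is.

How it is judged:
On the way, in this order (a step that is already met when the one before it is completed fails the run):
1. the carriage has been wound to within 50 mm of the mark (horizontal distance between loaded_carriage and green_mark below 0.05 m).
2. the pointer has reached the green line (within 10 mm) (horizontal distance between loaded_carriage and green_mark below 0.01 m), for 0.2 s.
At the end, for the whole second after the job is handed in: The loaded carriage stands at rest with its pointer within 10 mm of the middle of the green line (horizontal distance between loaded_carriage and green_mark below 0.01 m and linear speed of loaded_carriage below 0.01 m/s); the robot touches nothing.
It fails at once if the robot pushes the carriage or the switch itself (over 3 N) (contact force between any of the fingers, the arm and loaded_carriage above 3 N).
It fails at once if the empty jig's crank knob is moved by more than 20 mm (distance of empty_knob from where it was at the start of the episode above 0.02 m).
It also fails if it takes over 48 s, if anything falls off the work surface, if the arm or the gripper's body presses on something with over 40 N, if the wrist force passes 120 N, or if a joint passes its speed limit or range.

### The arm

A 6-joint arm with a two-finger parallel gripper is mounted at the origin on the work surface. World frame = base frame: x ahead of the robot, y to its left, z up, the work surface at z = 0. Lengths are in m, angles in rad, forces in N, time in s.
With the tool pointing down it reaches from about 0.375 to 0.9 m from the base axis. Payload 3.1 kg.
Tool frame: the origin (TCP) lies midway between the tips of the shut fingers; the grasp point (between the pads) lies 19 mm behind it (r.pinch_z is the z of the grasp point in the tool frame, in m); z points along the fingers, y is the direction in which the jaws open and shut (so a half turn about z gives the same grasp; the last joint's range is limited). The gripper opens to 87 mm and grips with 3 to 60 N. Pads are 19 mm wide; open, the fingers measure 117 mm over their backs; the gripper's body (75 mm by 190 mm) begins 51 mm behind the grasp point.
Start: joints at [1.052, 0.527, 1.433, -0, 1.181, -0.178], TCP at [0.208, 0.589, 0.223] pointing down, gripper open.
Joint ranges: [-3.08, 3.08], [-0.75, 2.2], [0.22, 2.44], [-1.43, 4.57], [0, 2.65], [-2.85, 2.85]. Speed limits (rad/s): [2.79, 2.79, 3.14, 3.14, 3.14, 3.14].

### API

Orientations are given as a unit quaternion [x, y, z, w].
In Python, from workcell import r, cams gives the robot as it stands.
- The arm moves only by the shell command python3 -m inch 'ROWS' [FORCE]. ROWS is JSON, a list that holds one entry, the list of rows, each a list of 5 numbers: the shift along the tool's x, y, z in cm, then the turn about the tool's z in rad, then the opening, from 0 (shut) to 1 (fully open). A call has 1 to 12 rows; each row is the pose to reach, as a shift and turn from the pose commanded when the call began, along the tool's axes at that moment; what a row does not reach only later rows make up. A row lasts 1/12 s, in which the tool goes at most 41.7 mm and 7.16 degrees, less where a joint would pass 70% of its speed; a pose out of reach is approached as far as the arm can. A call with a gripper value outside its range is refused whole. The fingers move at their own pace and stop on an object; FORCE is the grip in N (left out, the last holds). Time passes only in rows, so rows that repeat a pose let the fingers close. It gives the time, the measured TCP pose, the force and the opening at its end, in the units of the state.
- r.read_state(): the state, without advancing time (a new reading comes with each control period).
- cams.get_image(name): name is "scene" or "top" or "wrist"; returns (picture, depth): 400x640x3 uint8, red, green, blue; 400x640 float32, m along the optical axis (not along the pixel's ray), 0 where there is no reading.
- cams.calibration(name): a dict with "fx", "fy", "cx", "cy" (pixels), "origin" and "orientation" of the camera in the world. Camera axes: x right, y down, z forward; pixel columns grow to the right and rows downward; lengths in m; the calibration is good to about 2 mm. A picture is of the moment at which its call begins: read the wrist's pose just before it. calibration takes no time and is no camera call; for the wrist camera it gives the pose at the moment of the call.
- r.hand_in(): hands the job in, once; it reports no verdict.
Trained networks look in the newest picture that a camera, given by its name, has taken for a name from the list of things; names that differ only in an ending like _2 or _b are one class to them, and where a whole thing is asked for, a point or a joint stands for the part that bears it (a point fixed in the world has none). Each returns a list of dicts, best first, with "conf" (0 to 1); they miss things now and then, are a little off and sometimes report something else, mostly with a low value. They report only what shows in the picture. A call takes as long as a camera call.
- cams.boxes_of(name, camera): "box" ([left, top, width, height] in pixels, round what is visible of it).
- cams.masks_of(name, camera): "pixels" (400x640 bool, what is visible of it) and "box" ([left, top, width, height] in pixels, round what is visible of it).
The state is a dict: "t": time; "qpos": joint angles; "qvel": joint speeds; "joint_efforts": joint torques, N m; "ee_pos": TCP position; "tcp_rot": TCP orientation; "ft_force": force on the tool from outside, world axes, zero at the start; "ft_torque": the same for the moment, N m; "opening": finger opening in m.
Only numpy, scipy, OpenCV 4.12 (cv2) and the standard library are available. Lean on these libraries where they do the work, as an engineer would, in place of code of your own. Each camera call takes 0.05 s, during which the arm holds its last target.

## Working session

There is one attempt and no reset: what is moved stays moved. The work goes in short steps, Python scripts to look and compute and a shell command to move; the robot and the scene stay as the last step left them, time stands still between calls to the robot, and variables do not carry over. Pictures are saved under pics/ and viewed, and the job is handed in when it is done.

```bash
ls; mkdir -p pics
python3 - <<'E'
from workcell import r,cams
import cv2,numpy as np
s=r.read_state();print(s['t'],s['ee_pos'],s['tcp_rot'],s['opening'],r.pinch_z)
for n in ['scene','top']:
    im,d=cams.get_image(n);cv2.imwrite(f'pics/{n}0.png',im[:,:,::-1]);np.save(f'pics/{n}0d.npy',d)
    c=cams.calibration(n);print(n,c)
    for k in ['loaded_knob','loaded_carriage','empty_knob']:
        for b in cams.boxes_of(k,n):print(k,b)
E
```

```text
pics
0.0 [0.20791511 0.5886225  0.22159551] [ 1.69081836e-01  9.85601433e-01 -1.00891231e-03 -3.60690859e-04] 0.08713345233450576 -0.0187
scene {'fx': 402.0172008013851, 'fy': 402.0172008013851, 'cx': 323.7625565125308, 'cy': 197.71384651149165, 'origin': array([ 0.88668098, -0.37396695,  0.89399305]), 'orientation': array([ 0.89729132,  0.34019951, -0.10020241, -0.26285367])}
loaded_knob {'box': [236.7, 208.4, 11.6, 19.2], 'conf': 0.51}
loaded_carriage {'box': [263.8, 239.6, 73.6, 87.9], 'conf': 0.74}
top {'fx': 421.6618682326803, 'fy': 421.6618682326803, 'cx': 318.5983136873439, 'cy': 202.75447394903875, 'origin': array([0.34872827, 0.02224223, 1.06308092]), 'orientation': array([ 0.71427811, -0.69295185,  0.08292331, -0.0524236 ])}
loaded_knob {'box': [380.1, 229.0, 15.8, 14.6], 'conf': 0.58}
loaded_carriage {'box': [326.9, 161.5, 97.6, 45.4], 'conf': 0.94}
empty_knob {'box': [190.7, 200.1, 15.7, 9.8], 'conf': 0.61}
```

View pics/scene0.png

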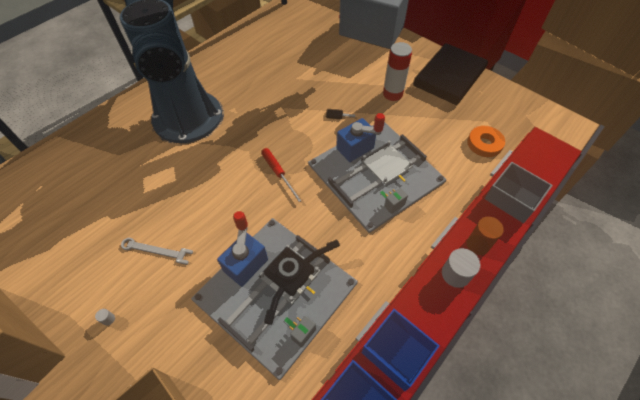

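View pics/top0.png

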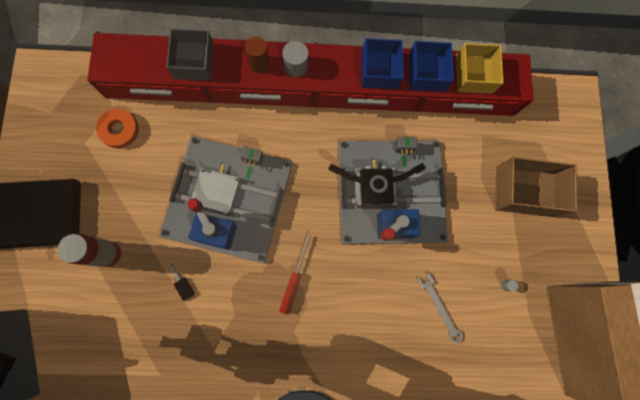

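The loaded jig is the right one in the top view, with its red knob near (388,235), crank hub near (402,222), pointer near (374,163) and green line near (404,160). The empty jig is on the left, with its knob at (194,204). Next I measure these.

```bash
cat > h.py <<'E'
from workcell import r,cams
import cv2,numpy as np
from scipy.spatial.transform import Rotation as R
def ray(c,u,v):
    return R.from_quat(c['orientation']).apply([(u-c['cx'])/c['fx'],(v-c['cy'])/c['fy'],1.])
def atz(c,u,v,z):
    d=ray(c,u,v);o=np.array(c['origin']);return o+d*(z-o[2])/d[2]
def proj(c,p):
    q=R.from_quat(c['orientation']).inv().apply(np.array(p)-c['origin']);return c['fx']*q[0]/q[2]+c['cx'],c['fy']*q[1]/q[2]+c['cy']
def cloud(c,d):
    v,u=np.indices(d.shape)
    P=np.stack([(u-c['cx'])/c['fx']*d,(v-c['cy'])/c['fy']*d,d],-1)
    return R.from_quat(c['orientation']).apply(P.reshape(-1,3)).reshape(P.shape)+c['origin']
E
python3 - <<'E'
from h import *
for n,(x0,y0,x1,y1) in {'top':(325,125,460,255),'scene':(190,195,360,380)}.items():
    im=cv2.imread(f'pics/{n}0.png');d=np.load(f'pics/{n}0d.npy');c=cams.calibration(n)
    cr=im[y0:y1,x0:x1];f=600//(y1-y0)if n=='top' else 3
    cv2.imwrite(f'pics/{n}0c.png',cv2.resize(cr,None,fx=f,fy=f,interpolation=cv2.INTER_CUBIC)); print(n,f)
    P=cloud(c,d);h=cv2.cvtColor(im,cv2.COLOR_BGR2HSV)
    def comp(m,name):
        m=m.astype(np.uint8);m[:y0]=0;m[y1:]=0;m[:,:x0]=0;m[:,x1:]=0
        N,l,st,ce=cv2.connectedComponentsWithStats(m)
        for i in range(1,N):
            if st[i,4]>5:
                q=P[l==i];print(name,ce[i].round(1),st[i],np.median(q,0).round(4),'maxz',q[:,2].max().round(3))
    H,S,V=cv2.split(h)
    comp(((H<8)|(H>172))&(S>150)&(V>70),'red')
    comp((H>20)&(H<35)&(S>130)&(V>90),'yel')
    comp((H>45)&(H<80)&(S>100)&(V>50),'grn')
    comp((H>105)&(H<130)&(S>100),'blue')
E
```

```text
top 4
red [387.4 234. ] [381 229  14  11 119] [ 0.4614 -0.1671  0.155 ] maxz 1.063
yel [373.8 163.3] [373 160   3   8  19] [ 0.6588 -0.1594  0.0288] maxz 0.031
grn [407.4 141.6] [406 138   4   8  28] [ 0.7078 -0.2381  0.0607] maxz 0.064
grn [404.  161.3] [403 157   3  10  29] [ 0.6703 -0.2406  0.0157] maxz 0.02
blue [402.7 219.7] [380 209  40  27 546] [ 0.5087 -0.2281  0.0864] maxz 0.094
scene 3
red [240.2 219.8] [234 211  13  19 170] [ 0.4714 -0.1755  0.149 ] maxz 0.894
red [347.6 360.5] [330 341  30  39 326] [ 0.8196 -0.229   0.099 ] maxz 0.102
yel [310.3 289.7] [306 286   9   8  26] [ 0.6567 -0.1608  0.027 ] maxz 0.03
grn [289.5 322.2] [285 318  10  10  43] [ 0.6695 -0.2419  0.0148] maxz 0.019
grn [302.4 328.1] [298 324  10   9  42] [ 0.7082 -0.2396  0.059 ] maxz 0.062
blue [243.2 255.6] [219 235  45  40 507] [ 0.5156 -0.2189  0.0851] maxz 0.894
blue [348.6 368.7] [337 360  23  20  86] [ 0.8324 -0.2489  0.1529] maxz 0.157
blue [354.9 376.3] [350 372  10   8  51] [ 0.8482 -0.2455  0.1025] maxz 0.105
```

```bash
python3 - <<'E'
from h import *
c=cams.calibration('top')
for n,k in [('top','loaded_knob'),('top','empty_knob'),('scene','loaded_knob')]:
    pass
E
echo
```

```text
(no output)
```

View pics/top0c.png

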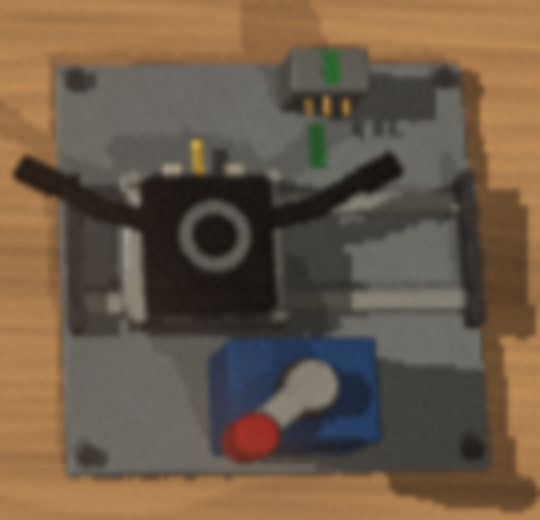

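View pics/scene0c.png

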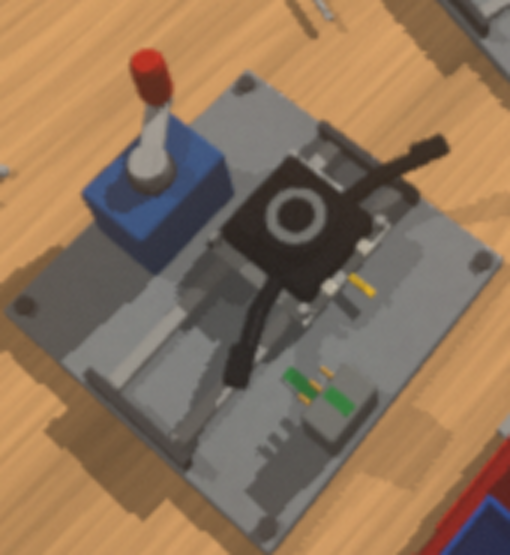

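Run:
```python
from h import *
c=cams.calibration('top');s=cams.calibration('scene')
C=[atz(c,325+u/4,125+v/4,.013)[:2] for u,v in [(52,65),(458,65),(490,470),(66,475)]]
C=np.array(C);print(C.round(4)); print([np.linalg.norm(C[i]-C[(i+1)%4]).round(4) for i in range(4)])
ang=[np.degrees(np.arctan2(*(C[a]-C[b])[::-1])) for a,b in [(0,3),(1,2)]]; print(ang,[np.degrees(np.arctan2(*(C[a]-C[b])[::-1]))-90 for a,b in [(0,1),(3,2)]])
S=np.array([atz(s,190+u/3,195+v/3,.013)[:2] for u,v in [(502,262),(268,552),(5,312),(248,70)]]);print(S.round(4))
print([np.degrees(np.arctan2(*(S[a]-S[b])[::-1])) for a,b in [(0,3),(1,2)]],[np.degrees(np.arctan2(*(S[a]-S[b])[::-1]))-90 for a,b in [(0,1),(3,2)]])
print('centers',C.mean(0),S.mean(0))
print('hub top',atz(c,325+312/4,125+385/4,.106),'knob top',atz(c,387.8,233.5,.156), 'screw centres',[atz(c,325+u/4,125+v/4,.016)[:2].round(4) for u,v in [(80,80),(445,77),(472,447),(92,456)]])
print('hub scene',atz(s,190+150/3,195+168/3,.106),'knob mid',atz(s,190+152/3,195+78/3,.131),'knob top',atz(s,190+147/3,195+58/3,.156))
a=np.radians(5)
print('yel top',atz(c,373.8,163.3,.03),'scene',atz(s,310.3,289.7,.03),'grn',atz(c,404,161.3,.016),atz(s,289.5,322.2,.016))
P=cloud(c,np.load('pics/top0d.npy'))
hub=P[215:228,396:412];print('hub z',np.median(hub[4:9,5:11],(0,1)))
```

```text
[[ 0.7191 -0.0672]
 [ 0.7304 -0.3368]
 [ 0.4623 -0.3494]
 [ 0.4511 -0.0806]]
[np.float64(0.2698), np.float64(0.2684), np.float64(0.2691), np.float64(0.2684)]
[np.float64(2.8550722633591845), np.float64(2.7004917754408106)] [np.float64(2.401270804580264), np.float64(2.4057545044117603)]
[[ 0.7219 -0.0732]
 [ 0.7326 -0.3366]
 [ 0.4684 -0.3498]
 [ 0.4558 -0.0832]]
[np.float64(2.1606077266058077), np.float64(2.8562999619321126)] [np.float64(2.324266804436732), np.float64(2.7141439178370206)]
centers [ 0.59073628 -0.20850761] [ 0.59465479 -0.21069454]
hub top [ 0.49841374 -0.21355215  0.106     ] knob top [ 0.46251041 -0.1674422   0.156     ] screw centres [array([ 0.7086, -0.0854]), array([ 0.7207, -0.3268]), array([ 0.4762, -0.3373]), array([ 0.4631, -0.0964])]
hub scene [ 0.5063852  -0.21707059  0.106     ] knob mid [ 0.46614818 -0.1729542   0.131     ] knob top [ 0.46515594 -0.17094331  0.156     ]
yel top [ 0.65780775 -0.15865347  0.03      ] scene [ 0.65745141 -0.16173938  0.03      ] grn [ 0.67052268 -0.24032987  0.016     ] [ 0.6693499  -0.24183271  0.016     ]
hub z [ 0.49910684 -0.21418736  0.10717172]
```

```bash
cat >> h.py <<'E'
def loc(*ps):
    s=r.read_state();q=R.from_quat(s['tcp_rot'])
    print('t',round(s['t'],2),'pos',np.round(s['ee_pos'],4),'x',q.as_matrix()[:,0].round(3),'y',q.as_matrix()[:,1].round(3),'f',np.round(s['ft_force'],1),'op',round(s['opening'],4),'q',np.round(s['qpos'],2))
    for p in ps: print(p,(q.inv().apply(np.array(p)-s['ee_pos'])*100).round(2))
E
python3 -c "
from h import *
loc([.38,.33,.222],[.45,.1,.222],[.4654,-.1713,.222])"
```

```text
t 0.4 pos [0.2082 0.5892 0.2224] x [-0.943  0.333  0.   ] y [ 0.333  0.943 -0.   ] f [-0.1 -0.4 -0.2] op 0.0862 q [ 1.05  0.53  1.43  0.    1.18 -0.18]
[0.38, 0.33, 0.222] [-24.84 -18.71   0.04]
[0.45, 0.1, 0.222] [-39.1  -38.06   0.05]
[0.4654, -0.1713, 0.222] [-4.959e+01 -6.313e+01  5.000e-02]
```

```bash
python3 -m inch '[[[-1.5,-1.2,0,-0.03,1],[-5,-3.7,0,-0.06,1],[-8,-6,0,-0.1,1],[-11,-8.3,0,-0.15,1],[-14,-10.6,0,-0.2,1],[-17,-13,0,-0.25,1],[-20,-15.3,0,-0.3,1],[-23,-17.5,0,-0.34,1],[-26,-20.5,0,-0.34,1],[-28.5,-23.5,0,-0.34,1],[-30.5,-26.5,0,-0.34,1],[-32.5,-29.5,0,-0.34,1]]]'; python3 -m inch '[[[0,0,0,0,1]]]'; python3 -c "
from h import *
loc([.45,.1,.222],[.4654,-.1713,.222])"
```

```text
t: 1.4
ee_pos: [0.417, 0.201, 0.2228]
tcp_rot: [0.0, 1.0, 0.0, 0.0]
ft_force: [-0.4, 0.2, -0.7]
opening: 0.087
t: 1.48
ee_pos: [0.4183, 0.1978, 0.2227]
tcp_rot: [0.003, 1.0, -0.001, 0.001]
ft_force: [-0.6, 0.6, -0.6]
opening: 0.0872
t 1.48 pos [0.4183 0.1978 0.2227] x [-1.     0.006 -0.001] y [ 0.006  1.    -0.002] f [-0.6  0.6 -0.6] op 0.0872 q [ 0.2   0.31  1.83 -0.    1.01 -1.36]
[0.45, 0.1, 0.222] [-3.23 -9.76  0.1 ]
[0.4654, -0.1713, 0.222] [ -4.93 -36.88   0.17]
```

```bash
python3 -m inch '[[[-0.6,-2.5,0,0,1],[-1.5,-6,0,0,1],[-2.5,-9.7,0,0,1],[-3.3,-13.3,0,0,1],[-4,-17,0,0,1],[-4.5,-20.5,0,0,1],[-4.8,-24,0,0,1],[-4.9,-27.5,0,0,1],[-4.9,-31,0,0,1],[-4.9,-34,0,0,1],[-4.9,-36,0,0,1],[-4.9,-36.9,0,0,1]]]'; python3 -m inch '[[[0,0,0,0,1],[0,0,0,0,1]]]'
python3 - <<'E'
from h import *
loc([.4654,-.1713,.115])
c=cams.calibration('wrist')
im,d=cams.get_image('wrist');cv2.imwrite('pics/w1.png',im[:,:,::-1])
b=cams.boxes_of('loaded_knob','wrist');print(b)
P=cloud(c,d);h=cv2.cvtColor(im,cv2.COLOR_RGB2HSV);H,S,V=cv2.split(h)
m=((H<8)|(H>172))&(S>150)&(V>60)
N,l,st,ce=cv2.connectedComponentsWithStats(m.astype(np.uint8))
for i in range(1,N):
    if st[i,4]>60:
        q=P[l==i];t=q[q[:,2]>.150];print(ce[i],st[i],np.median(q,0),len(t),t.mean(0) if len(t) else 0,(t.min(0)+t.max(0))/2 if len(t) else 0)
        mm=(l==i)&(P[...,2]>.150); 
print(c['origin'])
E
```

```text
t: 2.48
ee_pos: [0.4662, -0.1688, 0.2228]
tcp_rot: [0.001, 1.0, -0.001, 0.001]
ft_force: [-0.1, 0.3, -0.3]
opening: 0.0869
t: 2.65
ee_pos: [0.4653, -0.1653, 0.2224]
tcp_rot: [0.0, 1.0, 0.001, -0.0]
ft_force: [-0.5, 1.8, -0.3]
opening: 0.087
t 2.65 pos [ 0.4653 -0.1653  0.2224] x [-1.     0.     0.001] y [0.    1.    0.001] f [-0.5  1.8 -0.3] op 0.087 q [-0.57  0.35  1.75  0.    1.04 -2.14]
[0.4654, -0.1713, 0.115] [-0.02 -0.62 10.74]
[{'box': [293.4, 184.2, 33.0, 41.7], 'conf': 0.93}]
[510.2313982   47.59811938] [ 479    0   62  100 2446] [0.3239646  0.03692588 0.0233053 ] 8 [ 0.38070966 -0.16720024  0.3845163 ] [ 0.38070966 -0.16720024  0.3845163 ]
[311.9470339  204.20338983] [298 184  29  40 944] [ 0.45740736 -0.17301557  0.15502522] 661 [ 0.4609963  -0.17327824  0.15618237] [ 0.42669496 -0.17305643  0.26726941]
[ 0.38070966 -0.16720024  0.3845163 ]
```

Run:
```python
from h import *
c=cams.calibration('wrist')
im,d=cams.get_image('wrist');cv2.imwrite('pics/w2.png',im[:,:,::-1])
P=cloud(c,d);H,S,V=cv2.split(cv2.cvtColor(im,cv2.COLOR_RGB2HSV))
m=((H<8)|(H>172))&(S>150)&(V>60)&(abs(P[...,2]-.156)<.004)
m[:,:280]=0;m[:,345:]=0
t=P[m];print(len(t),t.mean(0),t.min(0),t.max(0))
ys,xs=np.nonzero(m);print(xs.min(),xs.max(),ys.min(),ys.max())
print('top centre',atz(c,(xs.min()+xs.max())/2,(ys.min()+ys.max())/2,.156))
# blue box/hub
loc([.4654,-.1713,.115])
```

```text
597 [ 0.46195808 -0.17340061  0.15558913] [ 0.45181517 -0.18424431  0.15200099] [ 0.47312688 -0.16255831  0.15825107]
297 324 197 223
top centre [ 0.46141218 -0.17333057  0.156     ]
t 2.8 pos [ 0.4652 -0.1644  0.2225] x [-1.    -0.002  0.001] y [-0.002  1.     0.001] f [ 0.4  0.3 -0.2] op 0.0866 q [-0.57  0.35  1.76  0.    1.04 -2.14]
[0.4654, -0.1713, 0.115] [-0.03 -0.7  10.75]
```

View pics/w1.png

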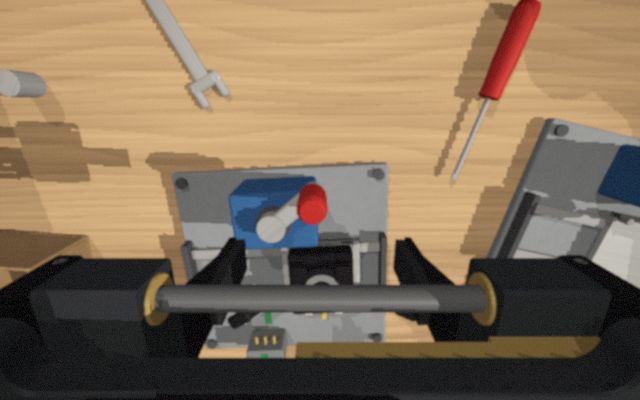

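The wrist view shows the knob at (312,204) and the hub at (270,227), with the screwdriver at top right. The knob estimates from the three cameras agree within about 5 mm. I'll check the hub from this view, then descend.

```bash
python3 - <<'E'
from h import *
c=cams.calibration('wrist')
print(atz(c,270.5,227,.106))
C=np.array([atz(c,u,v,.013)[:2] for u,v in [(173,173),(387,163)]]);print(C, C.mean(0))
loc([.4632,-.1722,.155],[.4632,-.1722,.115])
E
python3 -m inch '[[[0.1,-0.3,0.5,0,1],[0.2,-0.8,2,0,1],[0.2,-0.8,4,0,1],[0.2,-0.8,5,0,1]]]'; python3 -m inch '[[[0,0,0,0,1],[0,0,0,0,1]]]';python3 -c "
from h import *
loc([.4632,-.1722,.115])"
```

```text
[ 0.49702305 -0.21427144  0.106     ]
[[ 0.46396345 -0.34758337]
 [ 0.45073123 -0.08341827]] [ 0.45734734 -0.21550082]
t 2.8 pos [ 0.4652 -0.1644  0.2225] x [-1.    -0.002  0.001] y [-0.002  1.     0.001] f [ 0.4  0.3 -0.2] op 0.0866 q [-0.57  0.35  1.76  0.    1.04 -2.14]
[0.4632, -0.1722, 0.155] [ 0.2  -0.79  6.75]
[0.4632, -0.1722, 0.115] [ 0.19 -0.79 10.75]
t: 3.13
ee_pos: [0.4626, -0.1731, 0.1709]
tcp_rot: [-0.001, 1.0, 0.001, -0.001]
ft_force: [-0.3, 0.8, -0.2]
opening: 0.0872
t: 3.3
ee_pos: [0.4631, -0.1734, 0.172]
tcp_rot: [-0.001, 1.0, 0.0, -0.001]
ft_force: [-1.2, -0.4, 0.5]
opening: 0.0869
t 3.3 pos [ 0.4631 -0.1734  0.172 ] x [-1.    -0.001  0.001] y [-0.001  1.     0.001] f [-1.2 -0.4  0.5] op 0.0869 q [-0.58  0.43  1.81  0.    0.91 -2.16]
[0.4632, -0.1722, 0.115] [-0.02  0.12  5.7 ]
```

```bash
python3 -m inch '[[[0,0,1.5,0,1],[0,0,3.5,0,1],[0,0,5,0,1],[0,0,5.7,0,1],[0,0,5.7,0,1]]]'; python3 -m inch '[[[0,0,0,0,0.2],[0,0,0,0,0.2],[0,0,0,0,0.2],[0,0,0,0,0.2],[0,0,0,0,0.2],[0,0,0,0,0.2],[0,0,0,0,0.2],[0,0,0,0,0.2]]]' 20;python3 -c "
from h import *
loc([.4632,-.1722,.115])"
```

```text
t: 3.72
ee_pos: [0.4631, -0.1737, 0.1149]
tcp_rot: [-0.0, 1.0, 0.0, -0.001]
ft_force: [-0.0, 0.1, 0.6]
opening: 0.0871
t: 4.38
ee_pos: [0.4635, -0.1742, 0.1156]
tcp_rot: [-0.0, 1.0, -0.0, 0.0]
ft_force: [-0.1, 0.1, -0.3]
opening: 0.0419
t 4.38 pos [ 0.4635 -0.1742  0.1156] x [-1. -0. -0.] y [-0.  1. -0.] f [-0.1  0.1 -0.3] op 0.0419 q [-0.59  0.52  1.85 -0.    0.76 -2.16]
[0.4632, -0.1722, 0.115] [0.03 0.2  0.06]
```

Fingers still closing.

```bash
python3 -m inch '[[[0,0,0,0,0],[0,0,0,0,0],[0,0,0,0,0],[0,0,0,0,0],[0,0,0,0,0],[0,0,0,0,0]]]' 20;python3 - <<'E'
from h import *
loc()
im,d=cams.get_image('wrist');cv2.imwrite('pics/w3.png',im[:,:,::-1])
E
```

```text
t: 4.88
ee_pos: [0.4631, -0.1737, 0.1155]
tcp_rot: [-0.0, 1.0, 0.0, -0.0]
ft_force: [-0.6, 2.1, 1.5]
opening: 0.0252
t 4.88 pos [ 0.4631 -0.1737  0.1155] x [-1.    -0.     0.001] y [-0.     1.     0.001] f [-0.6  2.1  1.5] op 0.0252 q [-0.59  0.52  1.86  0.    0.76 -2.16]
```

View pics/w3.png

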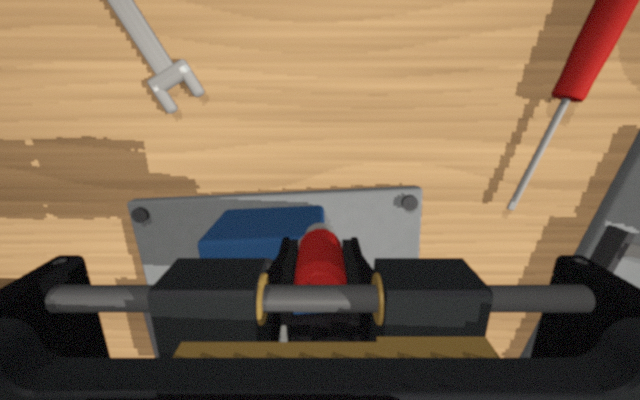

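The fingers stopped at 25 mm on the knob, which sits between the pads at about (320,265). The knob angle is about 132° on the circle. Next I work out the winding rows.

Run:
```python
import numpy as np
def tab(a0,step,n):
    u=lambda a:5.5*np.array([-np.cos(np.radians(a)),np.sin(np.radians(a))])
    print(a0,[[float(v) for v in (u(a0-step*k)-u(a0)).round(2)]+[0,0,0] for k in range(1,n+1)])
tab(132,5,6);
for a in (102,):tab(a,5,12)
for a in (42,-78,-198):tab(a,10,12)
```

```text
132 [[-0.37, 0.31, 0, 0, 0], [-0.77, 0.58, 0, 0, 0], [-1.18, 0.81, 0, 0, 0], [-1.62, 1.01, 0, 0, 0], [-2.07, 1.17, 0, 0, 0], [-2.54, 1.29, 0, 0, 0]]
102 [[-0.47, 0.08, 0, 0, 0], [-0.95, 0.12, 0, 0, 0], [-1.43, 0.11, 0, 0, 0], [-1.91, 0.07, 0, 0, 0], [-2.38, -0.02, 0, 0, 0], [-2.84, -0.15, 0, 0, 0], [-3.29, -0.32, 0, 0, 0], [-3.73, -0.52, 0, 0, 0], [-4.14, -0.77, 0, 0, 0], [-4.53, -1.05, 0, 0, 0], [-4.89, -1.36, 0, 0, 0], [-5.23, -1.7, 0, 0, 0]]
42 [[-0.58, -0.77, 0, 0, 0], [-1.01, -1.62, 0, 0, 0], [-1.29, -2.54, 0, 0, 0], [-1.41, -3.49, 0, 0, 0], [-1.36, -4.45, 0, 0, 0], [-1.14, -5.38, 0, 0, 0], [-0.77, -6.26, 0, 0, 0], [-0.25, -7.07, 0, 0, 0], [0.41, -7.77, 0, 0, 0], [1.17, -8.34, 0, 0, 0], [2.03, -8.78, 0, 0, 0], [2.94, -9.06, 0, 0, 0]]
-78 [[0.95, -0.12, 0, 0, 0], [1.91, -0.07, 0, 0, 0], [2.84, 0.15, 0, 0, 0], [3.73, 0.52, 0, 0, 0], [4.53, 1.05, 0, 0, 0], [5.23, 1.7, 0, 0, 0], [5.81, 2.47, 0, 0, 0], [6.24, 3.32, 0, 0, 0], [6.52, 4.24, 0, 0, 0], [6.64, 5.19, 0, 0, 0], [6.59, 6.15, 0, 0, 0], [6.37, 7.08, 0, 0, 0]]
-198 [[-0.37, 0.88, 0, 0, 0], [-0.9, 1.69, 0, 0, 0], [-1.55, 2.39, 0, 0, 0], [-2.32, 2.96, 0, 0, 0], [-3.17, 3.4, 0, 0, 0], [-4.09, 3.68, 0, 0, 0], [-5.04, 3.8, 0, 0, 0], [-6.0, 3.75, 0, 0, 0], [-6.93, 3.53, 0, 0, 0], [-7.81, 3.16, 0, 0, 0], [-8.62, 2.63, 0, 0, 0], [-9.32, 1.98, 0, 0, 0]]
```

```bash
python3 -m inch '[[[-0.4,0.3,0,0,0],[-0.8,0.6,0,0,0],[-1.2,0.8,0,0,0],[-1.6,1,0,0,0],[-2.05,1.15,0,0,0],[-2.55,1.3,0,0,0]]]' 25; python3 -c "
from h import *
loc()"; python3 -m inch '[[[0,0,0,0,0],[0,0,0,0,0]]]'
```

```text
t: 5.43
ee_pos: [0.4889, -0.1601, 0.1155]
tcp_rot: [-0.0, 1.0, 0.001, -0.001]
ft_force: [-2.8, 3.1, 3.6]
opening: 0.0253
t 5.43 pos [ 0.4889 -0.1601  0.1155] x [-1.    -0.     0.001] y [-0.     1.     0.001] f [-2.8  3.1  3.6] op 0.0253 q [-0.53  0.54  1.81  0.    0.79 -2.11]
t: 5.6
ee_pos: [0.49, -0.1599, 0.1155]
tcp_rot: [0.0, 1.0, 0.001, 0.001]
ft_force: [-0.2, 5.9, 3.0]
opening: 0.0251
```

```bash
python3 -m inch '[[[-0.45,0.1,0,0,0],[-0.95,0.15,0,0,0],[-1.45,0.15,0,0,0],[-1.9,0.1,0,0,0],[-2.4,0,0,0,0],[-2.85,-0.15,0,0,0],[-3.3,-0.3,0,0,0],[-3.75,-0.5,0,0,0],[-4.15,-0.75,0,0,0],[-4.55,-1.05,0,0,0],[-4.9,-1.35,0,0,0],[-5.25,-1.7,0,0,0]]]'; python3 -m inch '[[[0,0,0,0,0]]]'
python3 - <<'E'
from h import *
loc()
im,d=cams.get_image('top');cv2.imwrite('pics/t4.png',cv2.resize(im[125:255,325:460,::-1],None,fx=4,fy=4))
E
```

```text
t: 6.6
ee_pos: [0.543, -0.1786, 0.1156]
tcp_rot: [-0.0, 1.0, -0.0, 0.001]
ft_force: [2.3, 4.1, 1.2]
opening: 0.0251
t: 6.68
ee_pos: [0.5438, -0.1797, 0.1156]
tcp_rot: [0.0, 1.0, -0.001, 0.002]
ft_force: [4.2, 2.0, -2.6]
opening: 0.0251
t 6.68 pos [ 0.5438 -0.1797  0.1156] x [-1.     0.    -0.004] y [ 0.     1.    -0.002] f [ 4.2  2.  -2.6] op 0.0251 q [-0.51  0.6   1.66  0.    0.87 -2.08]
```

View pics/t4.png

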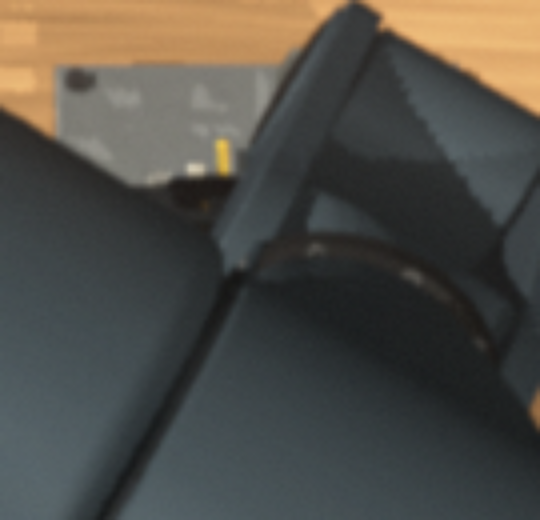

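The arm covers most of the jig, but the pointer is visible and moved from about 197 to 222 in the crop, roughly 15 mm for 90°, as expected. I continue.

```bash
python3 -m inch '[[[-0.6,-0.75,0,0,0],[-1,-1.6,0,0,0],[-1.3,-2.55,0,0,0],[-1.4,-3.5,0,0,0],[-1.35,-4.45,0,0,0],[-1.15,-5.4,0,0,0],[-0.75,-6.25,0,0,0],[-0.25,-7.05,0,0,0],[0.4,-7.75,0,0,0],[1.15,-8.35,0,0,0],[2.05,-8.8,0,0,0],[2.95,-9.05,0,0,0]]]'; python3 -m inch '[[[0,0,0,0,0]]]'; python3 -c "
from h import *
loc()"
```

```text
t: 7.73
ee_pos: [0.5106, -0.268, 0.1155]
tcp_rot: [0.0, 1.0, 0.001, -0.0]
ft_force: [0.6, 6.4, 2.3]
opening: 0.0254
t: 7.82
ee_pos: [0.5091, -0.2682, 0.1155]
tcp_rot: [0.0, 1.0, 0.001, -0.002]
ft_force: [-2.5, 3.5, 2.4]
opening: 0.0251
t 7.82 pos [ 0.5091 -0.2682  0.1155] x [-1.     0.001  0.003] y [0.001 1.    0.002] f [-2.5  3.5  2.4] op 0.0251 q [-0.68  0.61  1.65 -0.    0.89 -2.25]
```

```bash
python3 -m inch '[[[0.95,-0.1,0,0,0],[1.9,-0.05,0,0,0],[2.85,0.15,0,0,0],[3.75,0.5,0,0,0],[4.55,1.05,0,0,0],[5.25,1.7,0,0,0],[5.8,2.45,0,0,0],[6.25,3.3,0,0,0],[6.5,4.25,0,0,0],[6.65,5.2,0,0,0],[6.6,6.15,0,0,0],[6.35,7.1,0,0,0]]]'; python3 -m inch '[[[0,0,0,0,0]]]'
python3 - <<'E'
from h import *
loc()
im,d=cams.get_image('top');cv2.imwrite('pics/t5.png',cv2.resize(im[125:255,325:460,::-1],None,fx=4,fy=4))
im,d=cams.get_image('scene');cv2.imwrite('pics/s5.png',cv2.resize(im[195:380,190:360,::-1],None,fx=3,fy=3))
E
```

```text
t: 8.82
ee_pos: [0.4482, -0.1974, 0.1156]
tcp_rot: [-0.0, 1.0, -0.0, -0.0]
ft_force: [0.7, -1.8, -2.5]
opening: 0.0255
t: 8.9
ee_pos: [0.4487, -0.1958, 0.1156]
tcp_rot: [-0.001, 1.0, 0.0, -0.0]
ft_force: [1.5, 0.3, -3.2]
opening: 0.0254
t 8.9 pos [ 0.4487 -0.1958  0.1156] x [-1.    -0.002  0.   ] y [-0.002  1.     0.001] f [ 1.5  0.3 -3.2] op 0.0254 q [-0.64  0.52  1.87  0.    0.75 -2.21]
```

View pics/t5.png

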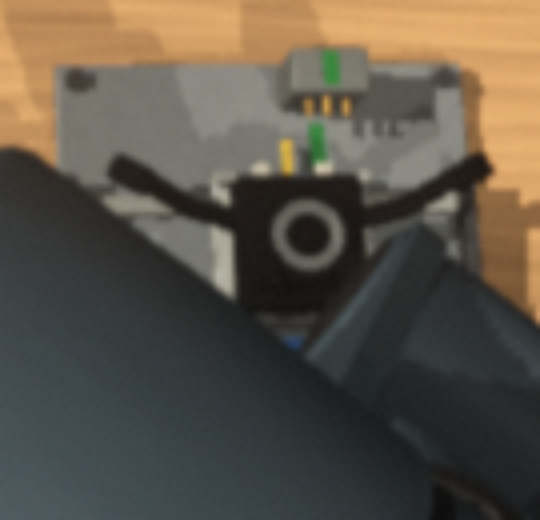

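View pics/s5.png

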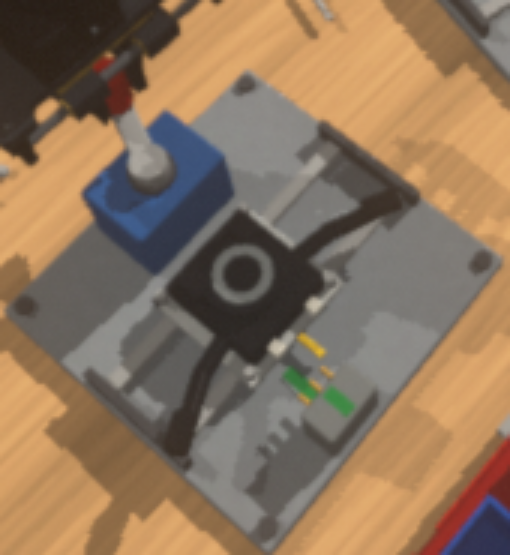

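Both views now show the pointer close to the line: yellow at (287,157) and green at (317,143) in the top crop. I measure what remains.

```bash
cat > m.py <<'E'
from h import *
yj=np.array([-.0436,.999])
for n,(x0,y0,x1,y1) in {'top':(325,125,460,180),'scene':(270,290,312,335)}.items():
    im,d=cams.get_image(n);c=cams.calibration(n);H,S,V=cv2.split(cv2.cvtColor(im,cv2.COLOR_RGB2HSV))
    def comp(m,z):
        m=m.astype(np.uint8);m[:y0]=0;m[y1:]=0;m[:,:x0]=0;m[:,x1:]=0
        N,l,st,ce=cv2.connectedComponentsWithStats(m)
        for i in range(1,N):
            if st[i,4]>6:p=atz(c,*ce[i],z)[:2];print(n,z,ce[i].round(1),st[i,4],p.round(4),'y_jig',(p@yj).round(4))
    comp((H>20)&(H<35)&(S>150)&(V>100),.029)
    comp((H>45)&(H<80)&(S>100)&(V>50),.016)
E
python3 m.py
```

```text
top 0.029 [396.5 164.7] 15 [ 0.6566 -0.2174] y_jig -0.2458
top 0.016 [407.4 141.6] 28 [ 0.7247 -0.25  ] y_jig -0.2814
top 0.016 [404.  160.5] 26 [ 0.6727 -0.2403] y_jig -0.2693
scene 0.029 [293.1 309.3] 23 [ 0.659  -0.2186] y_jig -0.2472
scene 0.016 [289.6 322.3] 44 [ 0.6697 -0.2419] y_jig -0.2708
scene 0.016 [302.5 328.2] 41 [ 0.6991 -0.2325] y_jig -0.2628
```

Both cameras put the remaining travel at 23.5 mm, which is about 135° of crank.

```bash
python3 -m inch '[[[-0.35,0.9,0,0,0],[-0.9,1.7,0,0,0],[-1.55,2.4,0,0,0],[-2.3,2.95,0,0,0],[-3.15,3.4,0,0,0],[-4.1,3.7,0,0,0],[-5.05,3.8,0,0,0],[-6,3.75,0,0,0],[-6.95,3.55,0,0,0],[-7.8,3.15,0,0,0],[-8.6,2.65,0,0,0],[-9.3,2,0,0,0]]]'; python3 -m inch '[[[0,0,0,0,0]]]'; python3 -c "
from h import *
loc()"; python3 m.py
```

```text
t: 10.1
ee_pos: [0.5424, -0.1777, 0.1155]
tcp_rot: [-0.0, 1.0, 0.0, 0.0]
ft_force: [-2.6, 1.4, 0.5]
opening: 0.0252
t: 10.18
ee_pos: [0.5441, -0.1798, 0.1156]
tcp_rot: [0.0, 1.0, -0.001, 0.002]
ft_force: [2.3, -1.0, -1.9]
opening: 0.0253
t 10.18 pos [ 0.5441 -0.1798  0.1156] x [-1.     0.001 -0.004] y [ 0.001  1.    -0.002] f [ 2.3 -1.  -1.9] op 0.0253 q [-0.51  0.6   1.66  0.    0.87 -2.08]
scene 0.029 [287.  317.6] 27 [ 0.6617 -0.2404] y_jig -0.269
scene 0.016 [290.4 323.5] 30 [ 0.6728 -0.2426] y_jig -0.2717
scene 0.016 [302.4 328.1] 42 [ 0.6989 -0.2326] y_jig -0.2628
```

About 2 mm remains, so I wind 12° more, hold, open and rise straight up.

```bash
python3 -m inch '[[[-0.35,-0.4,0,0,0],[-0.65,-0.9,0,0,0],[-0.65,-0.9,0,0,0],[-0.65,-0.9,0,0,0],[-0.65,-0.9,0,0,0]]]'; python3 m.py; python3 -m inch '[[[0,0,0,0,0.3],[0,0,0,0,0.5],[0,0,0,0,0.7],[0,0,0,0,0.8],[0,0,0,0,1],[0,0,0,0,1],[0,0,0,0,1],[0,0,0,0,1],[0,0,0,0,1],[0,0,0,0,1]]]'
```

```text
t: 10.7
ee_pos: [0.5489, -0.1874, 0.1156]
tcp_rot: [-0.0, 1.0, -0.001, 0.001]
ft_force: [4.7, 0.9, -4.0]
opening: 0.0254
scene 0.029 [286.3 318.1] 26 [ 0.6614 -0.242 ] y_jig -0.2706
scene 0.016 [290.9 324. ] 25 [ 0.6742 -0.2426] y_jig -0.2717
scene 0.016 [302.4 328.1] 42 [ 0.6989 -0.2326] y_jig -0.2628
t: 11.63
ee_pos: [0.5479, -0.1867, 0.1155]
tcp_rot: [-0.0, 1.0, -0.0, -0.0]
ft_force: [-0.2, 0.5, -0.7]
opening: 0.0785
```

```bash
python3 -m inch '[[[0,0,-1,0,1],[0,0,-4,0,1],[0,0,-7,0,1],[0,0,-10,0,1],[2,4,-12,0,1],[4,7.5,-12,0,1],[5,11,-12,0,1],[5,15,-12,0,1],[5,19,-12,0,1],[5,22,-12,0,1],[5,24,-12,0,1],[5,24,-12,0,1]]]';python3 -m inch '[[[0,0,0,0,1],[0,0,0,0,1],[0,0,0,0,1]]]'; python3 m.py
python3 - <<'E'
from h import *
loc()
im,d=cams.get_image('top');cv2.imwrite('pics/t6.png',cv2.resize(im[125:255,325:460,::-1],None,fx=4,fy=4))
im,d=cams.get_image('scene');cv2.imwrite('pics/s6.png',cv2.resize(im[195:380,190:360,::-1],None,fx=3,fy=3))
E
```

```text
t: 12.63
ee_pos: [0.4972, 0.057, 0.2364]
tcp_rot: [-0.002, 1.0, 0.001, 0.0]
ft_force: [-0.2, -0.9, -0.5]
opening: 0.0873
t: 12.88
ee_pos: [0.4982, 0.0522, 0.2358]
tcp_rot: [0.001, 1.0, -0.0, 0.0]
ft_force: [0.1, -0.2, 0.3]
opening: 0.087
top 0.029 [404.9 164.1] 21 [ 0.659  -0.2393] y_jig -0.2678
top 0.016 [407.4 141.6] 28 [ 0.7247 -0.25  ] y_jig -0.2814
top 0.016 [403.9 157.5] 8 [ 0.6808 -0.2401] y_jig -0.2696
scene 0.029 [286.4 318.1] 27 [ 0.6614 -0.2419] y_jig -0.2705
scene 0.016 [290.9 324. ] 25 [ 0.6742 -0.2426] y_jig -0.2717
scene 0.016 [302.5 328.2] 41 [ 0.6991 -0.2325] y_jig -0.2628
t 12.98 pos [0.4981 0.0521 0.2356] x [-1.     0.002  0.   ] y [ 0.002  1.    -0.   ] f [ 0.8  0.6 -0.2] op 0.0872 q [-0.12  0.34  1.72 -0.    1.07 -1.69]
```

View pics/t6.png

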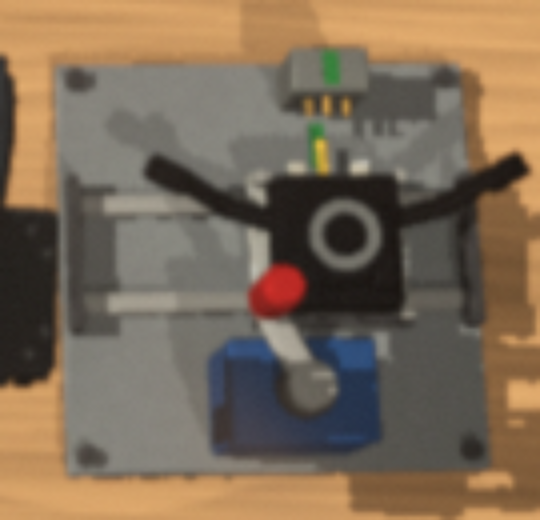

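View pics/s6.png

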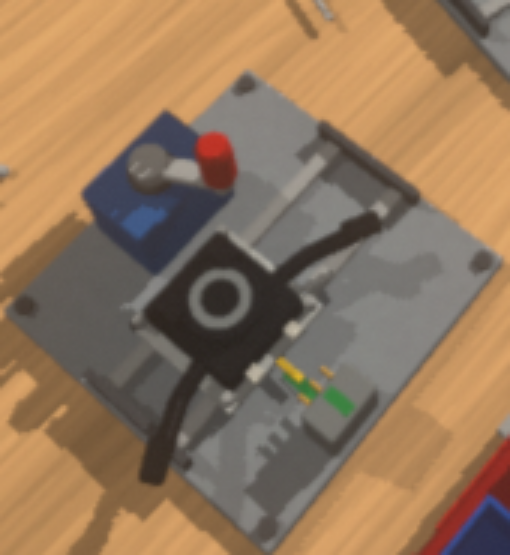

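The pointer (top crop about (320,155)) lies over the green line (about (317,145)). Both cameras put it within about 2 mm, and the gripper is clear of everything.

```bash
python3 -c "
from workcell import r
print(r.hand_in())"
```

```text
the job is handed in; nothing more can be done
None
```

I wound the loaded jig's crank about 1.28 turns clockwise by its knob, let go, backed the gripper clear and handed the job in at about 13 s of the 48 s allowed. The hand-in gives no verdict.

- **Pointer position:** after release, the pointer measured about 1.5 mm short of the line's middle in the top camera. In the scene camera it was within about 1 mm. The limit is 10 mm. The pointer overlaps part of the green line in these views, so I compared it with the line positions measured earlier, when the line was fully visible.
- **Forces:** the tool force readings stayed below about 7 N per axis while winding.
- **Empty jig:** I never went near its crank, but I took no final measurement of its knob.
- **Disagreements:** the cameras' first estimates of the loaded knob differed by up to about 6 mm. The fingers closed to 25 mm on the 26 mm knob and held it all the way round.

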